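# Make up two bakery orders

## Task

Make up two orders from the metal sheet pan: put the ring doughnut and the eclair in the square cardboard tray, and the square Danish and the muffin in the long cardboard tray. Each pastry must lie flat on the floor of its tray, right way up and not on the rim or on another pastry. Leave the bun where it is on the pan, and do not knock or shift the jar or the clear pack of cakes.

Things in the scene. Friction and masses are not known exactly. Their poses are not given: they have to be found in the camera images.
- doughnut: Ring doughnut, brown with dark icing: 68 mm across, 25 mm high, with a small hole (18 mm, too small for a finger; solid to the touch). Loose, rigid, on the pan. Origin: centre of its underside; z up.
- eclair: Long eclair, brown with a dark iced top: 110 mm long (its x axis), 38 mm wide (y), 30 mm high, rounded edges, flat underside. Loose, rigid, on the pan. Origin: centre of its underside; z up.
- danish: Square Danish pastry, pale brown with a raised border and a round dark middle: 60 x 60 mm (sides along its x and y), 26 mm high (the border stands 2 mm higher). Loose, rigid, on the pan. Origin: centre of its underside; z up.
- muffin: Tall muffin in a white pleated paper cup: cup 54 mm across and 34 mm high, above it a dark brown domed top, widest (64 mm across) 40 mm above the underside; 58 mm high in all. Loose, rigid, on the pan. Origin: centre of its underside; z up.
- bun: Round bun, low brown dome with a pale cross on top: 64 mm across, 36 mm high. Not ordered: stays on the pan. Loose. Origin: centre of its underside; z up.
- square_tray: Square cardboard tray, 180 x 180 mm outside (172 x 172 mm inside), fixed, does not slide. Floor (upper face) 3 mm above its origin, rim 10 mm high and 4 mm thick. Origin: centre of its underside; z up, x and y along its sides.
- long_tray: Long cardboard tray, 240 mm (its x axis) x 150 mm (y) outside, 232 x 142 mm inside, fixed, does not slide. Floor (upper face) 3 mm above its origin, rim 10 mm high and 4 mm thick. Origin: centre of its underside; z up, x along its length.
- pan: Aluminium sheet pan lined with paper, 280 mm (x) x 250 mm (y), holding the five pastries; fixed. Floor 3 mm above its origin, rim about 14 mm high. Origin: centre of its underside; z up.
- clamshell: Clear plastic pack of four cakes standing on the counter, 124 x 124 x 70 mm. Bystander, loose. Origin: centre of its underside; z up.
- jar: Glass jar with a steel cap standing on the counter, 68 mm across, 90 mm high. Bystander, loose. Origin: centre of its underside; z up.
Mind the look-alikes: they are no part of the job. Leave any turquoise look-alike of the eclair alone. What is shaped like the danish but green is not meant.

How it is judged:
At the end, for the whole second after the job is handed in: Doughnut and eclair in the square tray, Danish and muffin in the long one: each inside the rim, underside within 4 mm of the tray floor, upright within 0.08 rad, at rest. Bun within 20 mm of its start and level; clear pack and jar within 30 mm of theirs, jar upright within 0.1 rad (x of doughnut in the frame of square_tray between -0.06 and 0.06 m and y of doughnut in the frame of square_tray between -0.06 and 0.06 m and z of each of doughnut, eclair in the frame of square_tray below 0.007 m and angle between each of doughnut, eclair, danish, muffin, bun's own z axis and vertical below 0.08 rad and linear speed of each of doughnut, eclair, danish, muffin below 0.02 m/s and x of eclair in the frame of square_tray between -0.07 and 0.07 m and y of eclair in the frame of square_tray between -0.07 and 0.07 m and x of danish in the frame of long_tray between -0.092 and 0.092 m and y of danish in the frame of long_tray between -0.047 and 0.047 m and z of each of danish, muffin in the frame of long_tray below 0.007 m and x of muffin in the frame of long_tray between -0.092 and 0.092 m and y of muffin in the frame of long_tray between -0.05 and 0.05 m and distance of bun from where it was at the start of the episode below 0.02 m and distance of each of clamshell, jar from where it was at the start of the episode below 0.03 m and angle between jar's own z axis and vertical below 0.1 rad); the robot touches nothing.
It fails at once if the bun is moved by more than 20 mm (distance of bun from where it was at the start of the episode above 0.02 m).
It fails at once if the clear pack or the jar is moved by more than 30 mm (distance of any of clamshell, jar from where it was at the start of the episode above 0.03 m).
It also fails if it takes over 102 s, if anything falls off the work surface, if the arm or the gripper's body presses on something with over 40 N, if the wrist force passes 120 N, or if a joint passes its speed limit or range.

## Robot

A 6-joint arm with a two-finger parallel gripper is mounted at the origin on the work surface. World frame = base frame: x ahead of the robot, y to its left, z up, the work surface at z = 0. Lengths are in m, angles in rad, forces in N, time in s.
With the tool pointing down it reaches from about 0.35 to 0.975 m from the base axis. Payload 4.9 kg.
Tool frame: the origin (TCP) lies at the very end of the fingers, on their centre line; the grasp point (between the pads) lies manip.grip_point_offset behind it (manip.grip_point_offset is the distance from the TCP to the grasp point, in m); z points along the fingers, y is the direction in which the jaws open and shut (so a half turn about z gives the same grasp; the last joint's range is limited). The gripper opens to 85 mm and grips with 20 to 120 N. Pads are 22 mm wide; open, the fingers measure 114 mm over their backs; the gripper's body (76 mm by 85 mm) begins 54 mm behind the grasp point. The pads swing forward as they close: fully open they stand 13 mm farther back than shut.
Start: joints at [-1.287, 0.053, 1.613, -0, 1.476, -0.119], TCP at [0.245, -0.575, 0.198] pointing down, gripper open.
Joint ranges: [-3.01, 3.01], [-1.01, 2.22], [0.06, 2.58], [-1.02, 4.17], [0.09, 2.62], [-3.14, 3.14]. Speed limits (rad/s): [2.57, 2.57, 3.14, 3.14, 3.14, 3.14].

## Interface

Orientations are given as a unit quaternion [w, x, y, z].
In Python, from plant import status, grab_frame, camera_params, ticket, boxes_of, outline_of, manip gives the robot as it stands. The module is installed in compiled form; this text tells all that it offers.
- The arm moves only by the tool play_rows, never from a script. Its argument "deltas" is a list of rows, each a list of 2 entries, a list of its own where there are three numbers: the shift along the world's x, y, z in m, then the turn about the world's z in rad. A call has 1 to 5 rows; each row is the pose to reach, as a shift and turn from the pose commanded when the call began; what a row does not reach only later rows make up. A row lasts 1/8 s, in which the tool goes at most 62.5 mm and 10.7 degrees, less where a joint would pass 70% of its speed; a pose out of reach is approached as far as the arm can. A call with a gripper value outside its range is refused whole. "grip" is the opening, from -1 (shut) to 1 (fully open), set as the call begins (left out, the last holds). The fingers move at their own pace and stop on an object; the grip force is fixed at half the most. Time passes only in rows, so rows that repeat a pose let the fingers close. It gives the time, the measured TCP pose, the force and the opening at its end, in the units of the state.
- status.state(): the state, without advancing time (a new reading comes with each control period).
- grab_frame(name): name is "side" or "top" or "wrist"; returns (picture, depth): 400x640x3 uint8, blue, green, red; 400x640 float32, m along the optical axis (not along the pixel's ray), 0 where there is no reading.
- camera_params(name): a dict with "mtx" (3x3 intrinsics, pixels), "world_from_camera" (4x4, takes a point from camera to world coordinates). Camera axes: x right, y up, looking along -z (the intrinsics and any distortion apply to the point x, -y, -z); pixel columns grow to the right and rows downward; lengths in m; the calibration is good to about 2 mm. The wrist camera is an equidistant fisheye: a pixel r from the principal point sees the ray r / f radians off the axis. A picture is of the moment at which its call begins: read the wrist's pose just before it. camera_params takes no time and is no camera call; for the wrist camera it gives the pose at the moment of the call.
- ticket.job_done(): hands the job in, once; it reports no verdict.
Trained networks look in the newest picture that a camera, given by its name, has taken for a name from the list of things; names that differ only in an ending like _2 or _b are one class to them, and where a whole thing is asked for, a point or a joint stands for the part that bears it (a point fixed in the world has none). Each returns a list of dicts, best first, with "confidence" (0 to 1); they miss things now and then, are a little off and sometimes report something else, mostly with a low value. They report only what shows in the picture. A call takes as long as a camera call. They do not tell look-alikes from the thing itself.
- boxes_of(camera, name): "box" ([left, top, right, bottom] in pixels, round what is visible of it).
- outline_of(camera, name): "region" (400x640 bool, what is visible of it) and "box" ([left, top, right, bottom] in pixels, round what is visible of it).
The state is a dict: "time": time; "joint_pos": joint angles; "joint_vel": joint speeds; "joint_efforts": joint torques, N m; "tool_pos": TCP position; "tool_rot": TCP orientation; "contact_force": force on the tool from outside, world axes, zero at the start; "ft_torque": the same for the moment, N m; "gripper_width": opening from 0.0 (shut) to 1.0 (fully open).
Only numpy, scipy, OpenCV 4.12 (cv2) and the standard library are available. Lean on these libraries where they do the work, as an engineer would, in place of code of your own. Each camera call takes 0.05 s, during which the arm holds its last target.

## Working session

There is one attempt and no reset: what is moved stays moved. The work goes in short steps, Python scripts to look and compute and a tool call to move; the robot and the scene stay as the last step left them, time stands still between calls to the robot, and variables do not carry over. Pictures are saved under pics/ and viewed, and the job is handed in when it is done.

Besides the shell and the picture viewer there is one more tool, called after "Emit:" by a JSON object that holds its "fn" and its "kwargs", one argument or row to a line. play_rows: Moves the arm, as the interface text tells. Its arguments: {"type":"object","properties":{"deltas":{"type":"array"},"grip":{"type":"number"}},"required":["deltas"]}

```bash
mkdir -p pics; ls
python3 - <<'E'
from plant import status, grab_frame, camera_params, manip
import cv2
print(status.state()); print(manip.grip_point_offset)
for n in ("top","side"):
    p,d=grab_frame(n); cv2.imwrite(f"pics/{n}0.png",p); c=camera_params(n); print(n,c)
E
```

```text
pics
{'time': 0.0, 'joint_pos': array([-1.28697886e+00,  5.33264035e-02,  1.61425385e+00,  1.25397874e-05,
        1.47597037e+00, -1.18968300e-01]), 'joint_vel': array([-0.00028837,  0.00040823, -0.00070603,  0.00098774,  0.0015332 ,
       -0.00180049]), 'joint_efforts': array([-1.88830505e-03, -3.93682981e+01, -3.70181465e+01, -3.01533046e-04,
        6.99072421e-03,  4.01683764e-06]), 'tool_pos': array([ 0.24482483, -0.57433377,  0.19680593]), 'tool_rot': array([-9.76174370e-04,  9.79788555e-01,  2.00033571e-01, -7.43810712e-05]), 'contact_force': array([-0.01277671, -0.04415701, -0.44001137]), 'ft_torque': array([-0.00069089, -0.01781948, -0.05690045]), 'gripper_width': 1.0018117157521564}
0.0187
top {'mtx': array([[414.57241891,   0.        , 324.22909731],
       [  0.        , 414.57241891, 195.05424228],
       [  0.        ,   0.        ,   1.        ]]), 'world_from_camera': array([[-2.96379609e-02,  9.93393385e-01, -1.10865562e-01,
         4.54985608e-01],
       [-9.99552524e-01, -2.99034503e-02, -7.32338687e-04,
        -1.86397028e-02],
       [-4.04276324e-03,  1.10794248e-01,  9.93835143e-01,
         1.03736027e+00],
       [ 0.00000000e+00,  0.00000000e+00,  0.00000000e+00,
         1.00000000e+00]])}
side {'mtx': array([[457.58649182,   0.        , 320.63012033],
       [  0.        , 457.58649182, 192.47780245],
       [  0.        ,   0.        ,   1.        ]]), 'world_from_camera': array([[-0.89111931,  0.27962751, -0.35737212,  0.14822921],
       [-0.45360287, -0.52762183,  0.71823369,  0.8940469 ],
       [ 0.01228057,  0.80213693,  0.59701384,  0.78024835],
       [ 0.        ,  0.        ,  0.        ,  1.        ]])}
```

View pics/top0.png

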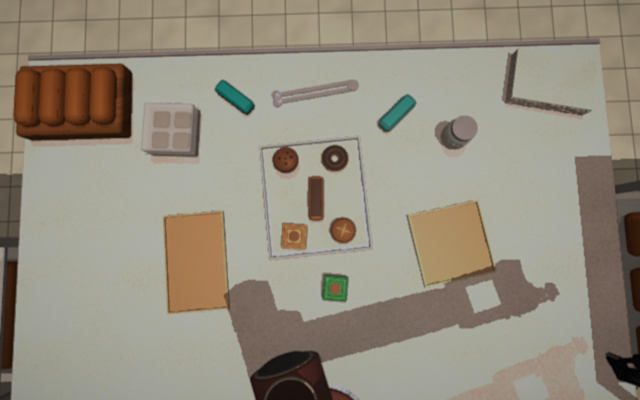

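View pics/side0.png

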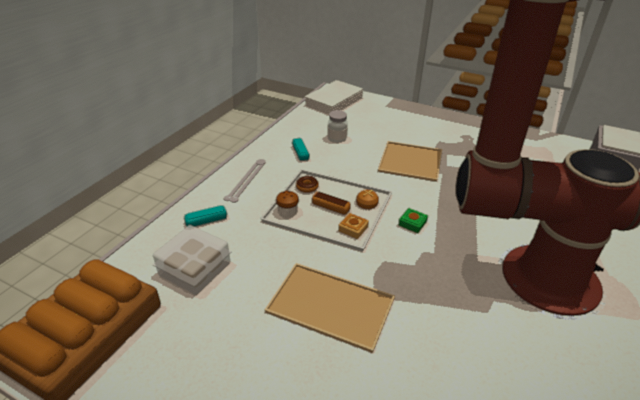

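The top view shows all the pastries. Candidates:
- Eclair: brown at (316,198). The turquoise look-alikes are at (235,97) and (397,113).
- Danish: pale brown at (294,236). The green look-alike is at (335,288).
- Doughnut: (335,158). The bun is at (343,230), and the muffin at (285,160) is also round.
- Square tray: (450,243). Long tray: (196,262).

I choose the brown eclair and the pale Danish, and will check them in a crop.

```bash
cat > h.py <<'E'
from plant import status, grab_frame, camera_params, boxes_of, outline_of
import numpy as np, cv2
def world(cam,us,vs,d):
    c=camera_params(cam);K=c["mtx"];T=c["world_from_camera"]
    x=(us-K[0,2])/K[0,0]*d;y=(vs-K[1,2])/K[1,1]*d
    return np.c_[x,-y,-d]@T[:3,:3].T+T[:3,3]
def plane(cam,u,v,z):
    T=camera_params(cam)["world_from_camera"]
    r=world(cam,np.atleast_1d(u).astype(float),np.atleast_1d(v).astype(float),np.ones(np.size(u)))-T[:3,3]
    return T[:3,3]+r*((z-T[2,3])/r[:,2])[:,None]
E
python3 - <<'E'
from h import *
p,d=grab_frame("top")
cv2.imwrite("pics/crop0.png",cv2.resize(p[130:310,240:390],None,fx=4,fy=4,interpolation=cv2.INTER_CUBIC)[:600])
for n in "doughnut eclair danish muffin bun square_tray long_tray pan clamshell jar".split():
    for o in outline_of("top",n):
        m=o["region"]; v,u=np.nonzero(m)
        dd=d[v,u]; k=dd>0; W=world("top",u[k],v[k],dd[k])
        # outline polygon projected at its height: use upper-half points
        zt=np.percentile(W[:,2],95); 
        (c,s,a)=cv2.minAreaRect((W[:,:2]*1000).astype(np.float32))
        print(n,round(float(o["confidence"]),2),[int(x) for x in o["box"]],"mean",W.mean(0).round(4),"ztop",zt.round(4),"rect",np.round(c,1),np.round(s,1),round(a,1))
E
```

```text
doughnut 0.72 [320, 145, 352, 173] mean [ 0.6587 -0.0473  0.0255] ztop 0.0308 rect [658.8 -48.1] [62.8 65.5] 41.7
eclair 0.95 [212, 82, 253, 116] mean [0.8223 0.2012 0.0283] ztop 0.0335 rect [829.2 206.7] [120.3  38.4] 50.3
eclair 0.94 [309, 175, 326, 222] mean [0.5598 0.0024 0.0325] ztop 0.0363 rect [560.1   2.6] [ 34.5 105.9] 88.4
eclair 0.62 [379, 95, 415, 133] mean [ 0.7686 -0.2061  0.0279] ztop 0.0332 rect [ 771.7 -205.6] [ 40.9 107.4] 42.6
danish 0.8 [277, 219, 306, 252] mean [0.4683 0.0579 0.0297] ztop 0.0334 rect [467.8  59.1] [62.1 58.7] 82.9
danish 0.68 [321, 277, 351, 299] mean [ 0.3427 -0.0371  0.0262] ztop 0.0302 rect [339.9 -37.8] [61.6 64.1] 83.8
danish 0.45 [319, 147, 348, 172] mean [ 0.6591 -0.0457  0.0252] ztop 0.0308 rect [661.3 -44.2] [69.7 62.8] 38.1
muffin 0.86 [274, 144, 300, 171] mean [0.6517 0.0728 0.0554] ztop 0.062 rect [653.7  73.5] [59.2 59.9] 44.2
bun 0.59 [329, 217, 357, 245] mean [ 0.4798 -0.0606  0.0316] ztop 0.0398 rect [480.  -61.1] [58.7 61. ] 88.2
square_tray 0.64 [407, 197, 494, 288] mean [ 0.4406 -0.3286  0.0031] ztop 0.0092 rect [ 441.2 -329.7] [183.6 187. ] 10.4
long_tray 0.95 [161, 212, 230, 316] mean [0.4125 0.3045 0.0035] ztop 0.0093 rect [414.4 305. ] [247.3 161.1] 3.4
pan 0.67 [258, 136, 370, 258] mean [0.5647 0.0044 0.0047] ztop 0.0149 rect [567.1   5.9] [293.8 263.4] 2.8
clamshell 0.71 [135, 100, 202, 157] mean [0.732  0.3461 0.0638] ztop 0.0726 rect [738.9 354.4] [124.5 124. ] 86.7
jar 0.81 [441, 116, 474, 151] mean [ 0.7026 -0.3423  0.073 ] ztop 0.0922 rect [ 703.1 -356.8] [84.5 62.3] 63.7
```

View pics/crop0.png

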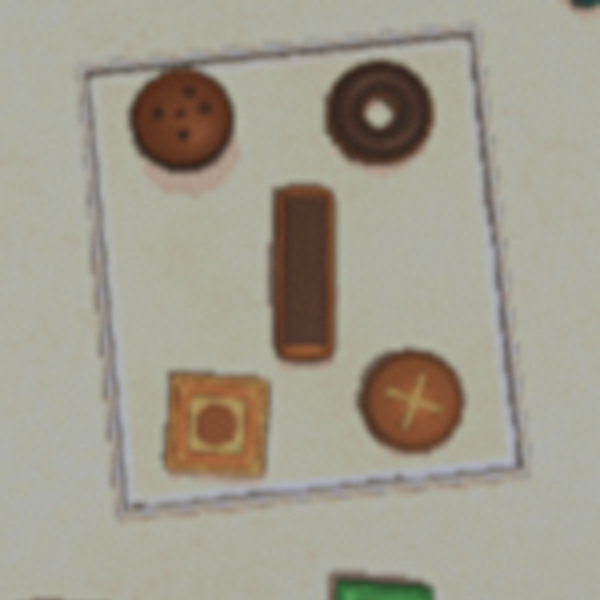

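The crop confirms the choices: brown eclair in the middle, pale Danish at lower left, doughnut with a hole at upper right, muffin at upper left, and the bun with a cross at lower right. Next I refine the poses from depth.

Run:
```python
from h import *
p,d=grab_frame("top")
B={"doughnut":(316,141,356,177,.02),"eclair":(303,170,332,228,.02),"danish":(274,216,312,255,.02),"muffin":(268,140,304,175,.04),"bun":(325,214,361,247,.015)}
for n,(l,t,r,b,zm) in B.items():
    v,u=np.mgrid[t:b,l:r]; v=v.ravel();u=u.ravel(); dd=d[v,u]
    W=world("top",u,v,dd); k=(dd>0)&(W[:,2]>zm); W=W[k]
    c,s,a=cv2.minAreaRect((W[:,:2]*1000).astype(np.float32))
    lo=np.percentile(W,1,0);hi=np.percentile(W,99,0)
    print(n,len(W),"mean",W.mean(0).round(4),"mid",((lo+hi)/2).round(4),(hi-lo).round(3),"rect",np.round(c,1),np.round(s,1),round(a,1))
for n,z in (("square_tray",.005),("long_tray",.005),("pan",.007)):
    o=outline_of("top",n)[0]; m=o["region"].astype(np.uint8)
    cs,_=cv2.findContours(m,cv2.RETR_EXTERNAL,cv2.CHAIN_APPROX_NONE); c=max(cs,key=cv2.contourArea)[:,0]
    W=plane("top",c[:,0],c[:,1],z); print(n,[np.round(q,1) for q in cv2.minAreaRect((W[:,:2]*1000).astype(np.float32))])
```

```text
doughnut 473 mean [ 0.66   -0.0467  0.0265] mid [ 0.66   -0.047   0.0264] [0.061 0.061 0.012] rect [660.4 -47.4] [63.9 64.3] 43.4
eclair 661 mean [0.5581 0.0029 0.0321] mid [0.5531 0.0077 0.0309] [0.119 0.047 0.014] rect [560.4   1. ] [ 68.1 141.5] 89.2
danish 616 mean [0.4702 0.0571 0.0297] mid [0.4765 0.053  0.0292] [0.072 0.07  0.012] rect [479.8  53.1] [67.9 81.3] 84.3
muffin 518 mean [0.6524 0.0726 0.0559] mid [0.6536 0.0733 0.0537] [0.057 0.06  0.021] rect [653.4  73.5] [59.1 61. ] 0.7
bun 526 mean [ 0.4801 -0.0606  0.0319] mid [ 0.4809 -0.0609  0.0306] [0.059 0.058 0.023] rect [480.  -59.9] [61.1 60.9] 87.9
square_tray [array([ 440.5, -328.5]), array([181.3, 182.3]), np.float64(10.4)]
long_tray [array([414.5, 304.2]), array([240.8, 153.1]), np.float64(3.5)]
pan [array([565.5,   4.3]), array([288.1, 258.4]), np.float64(4.4)]
```

Emit:
{"fn": "play_rows", "kwargs": {
  "deltas": [
    [[0.03, 0.055, 0], -0.08],
    [[0.06, 0.11, 0], -0.2],
    [[0.09, 0.165, 0], -0.3],
    [[0.12, 0.22, 0], -0.43],
    [[0.15, 0.275, 0], -0.43]
  ],
  "grip": 0.5
}}

```text
time: 1.48
tool_pos: [0.3953, -0.2989, 0.1983]
tool_rot: [0.0, 1.0, -0.014, 0.0]
contact_force: [0.9, 0.8, 0.3]
gripper_width: 0.748
```

Emit:
{"fn": "play_rows", "kwargs": {
  "deltas": [
    [[0.03, 0.054, 0], 0],
    [[0.06, 0.108, 0], 0],
    [[0.09, 0.162, 0], 0],
    [[0.12, 0.216, -0.02], 0],
    [[0.145, 0.265, -0.05], 0]
  ]
}}

```text
time: 2.1
tool_pos: [0.5406, -0.0359, 0.1505]
tool_rot: [0.0, 1.0, -0.013, 0.002]
contact_force: [0.5, -0.1, 0.6]
gripper_width: 0.749
```

Emit:
{"fn": "play_rows", "kwargs": {
  "deltas": [
    [[0.018, 0.033, -0.01], 0],
    [[0.02, 0.036, -0.05], 0],
    [[0.02, 0.036, -0.07], 0],
    [[0.02, 0.036, -0.07], 0]
  ]
}}

```text
time: 2.6
tool_pos: [0.5569, -0.0018, 0.0772]
tool_rot: [-0.0, 1.0, -0.014, -0.002]
contact_force: [0.1, 0.4, -0.1]
gripper_width: 0.752
```

Run:
```python
from h import *
s=status.state();print(s["tool_pos"],s["tool_rot"],s["gripper_width"],s["joint_pos"])
p,d=grab_frame("wrist"); cv2.imwrite("pics/w1.png",p)
c=camera_params("wrist");print(c)
```

```text
[ 0.5568797  -0.00177482  0.07718943] [-2.32934673e-04  9.99901408e-01 -1.38781698e-02 -2.12509161e-03] 0.7521182314424821 [-1.36792951e-01  5.49846628e-04  1.87521285e+00 -6.14984512e-05
  1.27010519e+00  1.46177901e+00]
{'mtx': array([[309.70691629,   0.        , 315.51261359],
       [  0.        , 309.70691629, 199.36627407],
       [  0.        ,   0.        ,   1.        ]]), 'world_from_camera': array([[-2.71563971e-02,  9.51382453e-01,  3.06812578e-01,
         6.36800691e-01],
       [-9.99630757e-01, -2.55576482e-02, -9.22801710e-03,
        -4.24422867e-03],
       [-9.37965613e-04, -3.06949889e-01,  9.51725216e-01,
         2.55496463e-01],
       [ 0.00000000e+00,  0.00000000e+00,  0.00000000e+00,
         1.00000000e+00]])}
```

View pics/w1.png

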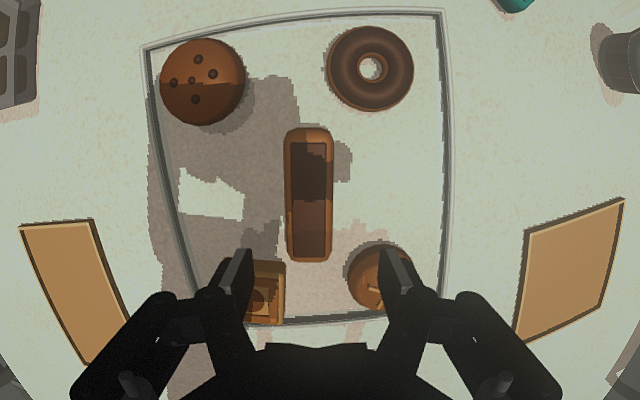

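The wrist view shows the eclair at (309,195) between the fingers' sides, with the doughnut at (370,68), muffin at (203,80), and the Danish and bun partly hidden. I measure with the fisheye model.

```bash
cat >> h.py <<'E'
def wworld(c,u,v,d):
    K=c["mtx"];T=c["world_from_camera"]
    x=(u-K[0,2])/K[0,0];y=(v-K[1,2])/K[1,1];r=np.hypot(x,y)+1e-9
    t=np.tan(r); X=x/r*t*d;Y=y/r*t*d
    return np.c_[X,-Y,-d]@T[:3,:3].T+T[:3,3]
E
python3 - <<'E'
from h import *
c=camera_params("wrist"); p,d=grab_frame("wrist")
B={"doughnut":(320,20,420,115,.012,.06),"eclair":(275,120,343,270,.012,.06),"muffin":(150,30,255,130,.035,.09)}
for n,(l,t,r,b,z0,z1) in B.items():
    v,u=np.mgrid[t:b,l:r]; v=v.ravel().astype(int);u=u.ravel(); dd=d[v,u]
    W=wworld(c,u,v,dd); k=(dd>0)&(W[:,2]>z0)&(W[:,2]<z1); W=W[k]
    W=W[np.all(np.abs(W[:,:2]-np.median(W[:,:2],0))<.07,1)]
    q=cv2.minAreaRect((W[:,:2]*1000).astype(np.float32))
    print(n,len(W),W.mean(0).round(4),[np.round(x,1) for x in q], "ztop",np.percentile(W[:,2],97).round(4))
E
```

```text
doughnut 5477 [ 0.6604 -0.0436  0.0267] [array([661.4, -45. ]), array([66.9, 66.6]), np.float64(45.9)] ztop 0.0303
eclair 6191 [0.5677 0.0036 0.0328] [array([563. ,   4.1]), array([ 38.2, 107.1]), np.float64(88.5)] ztop 0.0358
muffin 5817 [0.6545 0.0698 0.0569] [array([654.9,  73.4]), array([61. , 60.3]), np.float64(12.7)] ztop 0.062
```

Emit:
{"fn": "play_rows", "kwargs": {
  "deltas": [
    [[0.002, 0.002, -0.02], 0],
    [[0.002, 0.002, -0.04], 0],
    [[0.002, 0.002, -0.055], 0],
    [[0.002, 0.002, -0.063], 0],
    [[0.002, 0.002, -0.063], 0]
  ]
}}

```text
time: 3.32
tool_pos: [0.5599, 0.0005, 0.0151]
tool_rot: [-0.0, 1.0, -0.014, -0.001]
contact_force: [-0.3, 0.2, 0.4]
gripper_width: 0.748
```

Emit:
{"fn": "play_rows", "kwargs": {
  "deltas": [
    [[0.001, 0.003, -0.002], 0],
    [[0.001, 0.003, -0.002], 0]
  ]
}}

```text
time: 3.58
tool_pos: [0.5622, 0.0036, 0.0148]
tool_rot: [0.0, 1.0, -0.013, 0.001]
contact_force: [0.3, 0.6, -0.1]
gripper_width: 0.75
```

Emit:
{"fn": "play_rows", "kwargs": {
  "deltas": [
    [[0, 0, 0], 0],
    [[0, 0, 0], 0],
    [[0, 0, 0], 0],
    [[0, 0, 0], 0]
  ],
  "grip": -1
}}

```text
time: 4.08
tool_pos: [0.5616, 0.0034, 0.0143]
tool_rot: [-0.0, 1.0, -0.014, 0.0]
contact_force: [0.2, -0.5, -0.6]
gripper_width: -0.001
```

Run:
```python
from h import *
s=status.state();print(s)
```

```text
{'time': 4.075, 'joint_pos': array([-1.26542870e-01,  9.04150051e-02,  1.89946561e+00,  1.34358535e-05,
        1.15167982e+00,  1.47153405e+00]), 'joint_vel': array([-1.77870807e-03,  1.20331141e-03,  1.94078420e-03,  3.98263002e-05,
       -3.28163583e-04,  9.41861041e-04]), 'joint_efforts': array([ 4.50844978e-03, -3.60978842e+01, -3.21126294e+01,  1.83246752e-04,
       -3.72243539e-04, -1.31778867e-05]), 'tool_pos': array([0.56160205, 0.00335343, 0.01425695]), 'tool_rot': array([-4.28258250e-06,  9.99906935e-01, -1.36426093e-02,  1.66976934e-05]), 'contact_force': array([ 0.16144634, -0.50995551, -0.59032603]), 'ft_torque': array([-0.00431359,  0.02324933,  0.03933556]), 'gripper_width': -0.0006378077913173758}
```

Run:
```python
from h import *
for n in ("wrist","top","side"):
    p,d=grab_frame(n); 
    if n=="side": p=cv2.resize(p[140:280,230:430],None,fx=4,fy=4)
    cv2.imwrite(f"pics/{n}2.png",p)
```

```text
(no output)
```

View pics/wrist2.png

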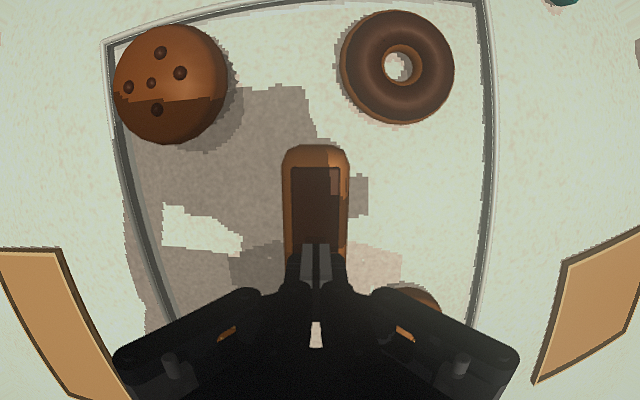

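View pics/side2.png

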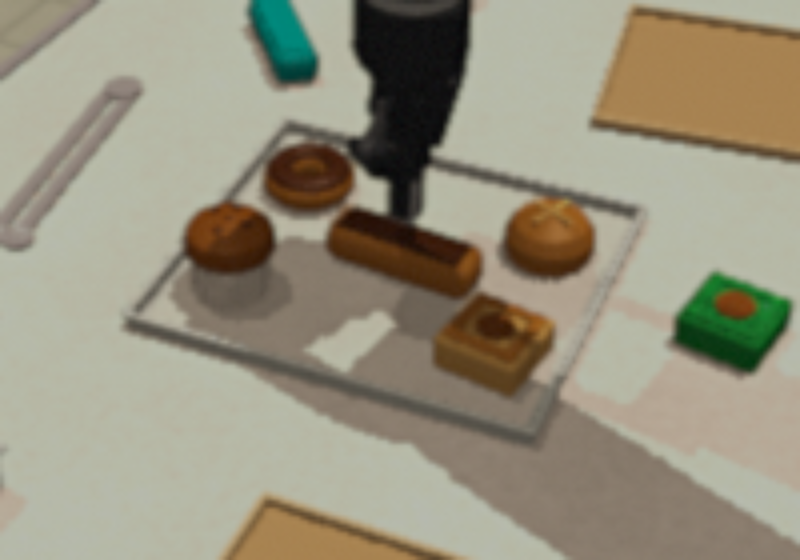

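View pics/top2.png

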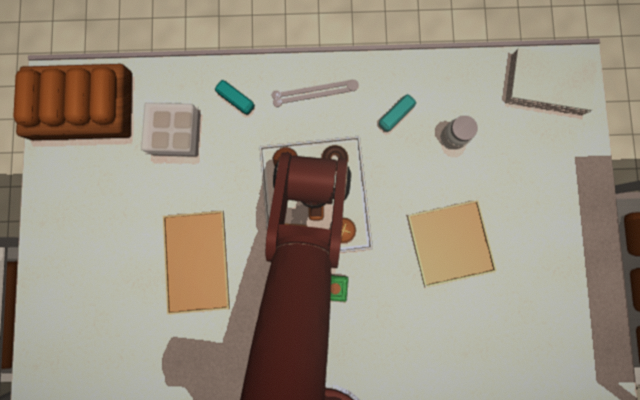

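The fingers closed completely on nothing, and the wrist view shows their tips at (315,245), seemingly above the eclair top. I check where the tips really are from depth.

Run:
```python
from h import *
c=camera_params("wrist"); p,d=grab_frame("wrist")
for v in range(215,330,8):
    for u in (307,323):
        print(u,v,p[v,u],wworld(c,np.array([u]),np.array([v]),np.array([d[v,u]])).round(4)[0],end=' | ')
    print()
p,d=grab_frame("side")
T=camera_params("side")
for v in range(180,204,2):
    for u in (329,331,333):
        print(u,v,p[v,u],world("side",np.array([u]),np.array([v]),np.array([d[v,u]])).round(3)[0],end=' | ')
    print()
```

```text
307 215 [29 40 55] [0.5811 0.0076 0.0347] | 323 215 [35 46 59] [ 0.5811 -0.001   0.0352] | 
307 223 [33 40 55] [0.5764 0.0078 0.0345] | 323 223 [36 45 59] [ 0.5763 -0.001   0.0347] | 
307 231 [31 42 54] [0.5716 0.0079 0.0343] | 323 231 [33 43 55] [ 0.5712 -0.0009  0.034 ] | 
307 239 [30 37 48] [0.5668 0.0081 0.0346] | 323 239 [31 37 47] [ 0.567  -0.0008  0.0355] | 
307 247 [63 68 71] [0.5723 0.0073 0.0555] | 323 247 [63 69 72] [ 5.725e-01 -4.000e-04  5.620e-02] | 
307 255 [62 67 71] [0.5724 0.0071 0.064 ] | 323 255 [63 69 71] [ 5.723e-01 -3.000e-04  6.410e-02] | 
307 263 [63 68 70] [0.5725 0.0069 0.0716] | 323 263 [62 68 71] [ 5.726e-01 -1.000e-04  7.220e-02] | 
307 271 [61 65 69] [0.5727 0.0067 0.0789] | 323 271 [63 68 70] [0.5723 0.     0.0784] | 
307 279 [55 59 62] [0.573  0.0066 0.0856] | 323 279 [56 60 63] [5.723e-01 2.000e-04 8.470e-02] | 
307 287 [24 27 30] [0.5725 0.0064 0.0907] | 323 287 [26 31 33] [5.737e-01 3.000e-04 9.260e-02] | 
307 295 [22 23 26] [0.5735 0.0062 0.0974] | 323 295 [26 30 30] [5.733e-01 4.000e-04 9.740e-02] | 
307 303 [22 26 25] [0.5737 0.0061 0.1026] | 32
[... 1114 characters left out ...]
1 22 22] [0.554 0.016 0.063] | 333 192 [53 58 61] [0.551 0.01  0.06 ] | 
329 194 [30 34 37] [0.56  0.017 0.055] | 331 194 [32 34 35] [0.553 0.019 0.058] | 333 194 [77 86 88] [0.551 0.011 0.054] | 
329 196 [16 22 45] [ 0.568 -0.002  0.033] | 331 196 [24 30 44] [ 0.562 -0.     0.036] | 333 196 [56 67 72] [ 0.558 -0.006  0.033] | 
329 198 [ 6 14 33] [0.564 0.007 0.033] | 331 198 [ 4 13 30] [0.56  0.003 0.032] | 333 198 [ 0 12 33] [0.554 0.003 0.034] | 
329 200 [12 19 41] [0.56  0.017 0.035] | 331 200 [ 7 12 30] [0.557 0.01  0.031] | 333 200 [ 8 16 36] [0.55  0.011 0.034] | 
329 202 [15 52 93] [0.557 0.021 0.031] | 331 202 [14 38 68] [0.553 0.017 0.03 ] | 333 202 [17 27 49] [0.547 0.017 0.032] |
```

Depth from the wrist and side cameras agrees: the shut fingertips are at z≈0.053 while the TCP reads 0.014. The fingers therefore end about 38 mm short of the reported TCP. I now measure the tips at the opening I would use.

Emit:
{"fn": "play_rows", "kwargs": {
  "deltas": [
    [[0, 0, 0], 0],
    [[0, 0, 0], 0],
    [[0, 0, 0], 0],
    [[0, 0, 0], 0]
  ],
  "grip": 0.5
}}

```text
time: 4.82
tool_pos: [0.5616, 0.0034, 0.0142]
tool_rot: [0.0, 1.0, -0.014, 0.0]
contact_force: [-0.1, 0.6, -0.3]
gripper_width: 0.745
```

Run:
```python
from h import *
print(status.state()["tool_pos"])
c=camera_params("wrist"); p,d=grab_frame("wrist"); cv2.imwrite("pics/w3.png",p)
v,u=np.mgrid[150:400,100:540]; v=v.ravel();u=u.ravel(); W=wworld(c,u,v,d[v,u])
g=p[v,u].astype(int); dark=(g.max(1)<110)&(g.max(1)-g.min(1)<14)&(d[v,u]>0)
for s in (1,-1):
    k=dark&(np.abs(W[:,0]-.5725)<.004)&(s*(W[:,1]-.0034)>0.002)&(abs(W[:,1])<.07)&(W[:,2]>.02)
    Q=W[k]; 
    for z in np.arange(.03,.12,.01):
        q=Q[(Q[:,2]>=z)&(Q[:,2]<z+.01)]
        if len(q): print(s,z.round(3),len(q),q[:,1].min().round(4),q[:,1].max().round(4))
    if len(Q): print("minz",np.percentile(Q[:,2],1))
```

```text
[0.56161481 0.00336424 0.01420829]
1 0.05 30 0.035 0.0403
1 0.06 264 0.0348 0.0488
1 0.07 331 0.0348 0.0488
1 0.08 346 0.0348 0.049
1 0.09 474 0.0347 0.0638
1 0.1 1383 0.0316 0.0674
1 0.11 849 0.0335 0.0686
minz 0.06294693476015446
-1 0.05 24 -0.0349 -0.0285
-1 0.06 166 -0.0354 -0.0284
-1 0.07 205 -0.0353 -0.0283
-1 0.08 232 -0.0353 -0.0283
-1 0.09 331 -0.0594 -0.0283
-1 0.1 1086 -0.0613 -0.025
-1 0.11 808 -0.0625 -0.0113
minz 0.06362175183932404
```

View pics/w3.png

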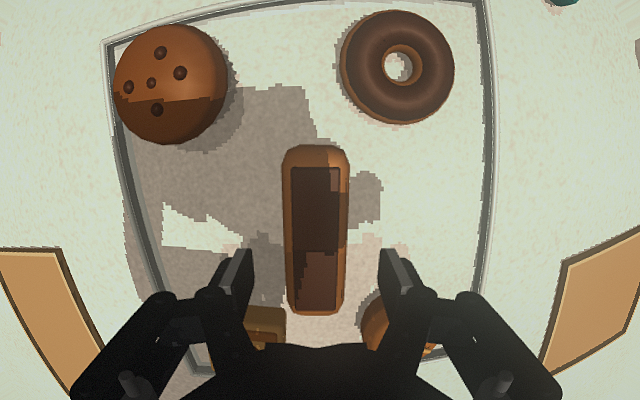

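The open tips are at z≈0.060 (TCP+0.046), against TCP+0.038 when shut. I will plan with tips at TCP+0.038 plus the setback, so the eclair grasp is at TCP z≈-0.025. The body stays above the pastry there.

Emit:
{"fn": "play_rows", "kwargs": {
  "deltas": [
    [[0, 0, -0.015], 0],
    [[0, 0, -0.03], 0],
    [[0, 0, -0.04], 0],
    [[0, 0, -0.04], 0]
  ]
}}

```text
time: 5.38
tool_pos: [0.5602, 0.0035, -0.0276]
tool_rot: [-0.0, 1.0, -0.014, -0.002]
contact_force: [-0.3, 0.4, -0.2]
gripper_width: 0.749
```

Emit:
{"fn": "play_rows", "kwargs": {
  "deltas": [
    [[0, 0, 0], 0],
    [[0, 0, 0], 0],
    [[0, 0, 0], 0],
    [[0, 0, 0], 0]
  ],
  "grip": -1
}}

```text
time: 5.88
tool_pos: [0.5623, 0.0033, -0.025]
tool_rot: [0.0, 1.0, -0.014, 0.001]
contact_force: [1.0, -1.0, 2.5]
gripper_width: 0.433
```

Emit:
{"fn": "play_rows", "kwargs": {
  "deltas": [
    [[0, 0, 0.03], 0],
    [[0, 0, 0.08], 0],
    [[-0.01, -0.04, 0.09], 0.05],
    [[-0.028, -0.095, 0.09], 0.12],
    [[-0.046, -0.15, 0.09], 0.21]
  ]
}}

```text
time: 6.5
tool_pos: [0.5149, -0.1477, 0.0643]
tool_rot: [0.0, 0.996, 0.093, 0.0]
contact_force: [0.1, -0.4, -1.1]
gripper_width: 0.436
```

Emit:
{"fn": "play_rows", "kwargs": {
  "deltas": [
    [[-0.017, -0.057, 0], 0],
    [[-0.034, -0.114, 0], 0],
    [[-0.051, -0.17, 0], 0],
    [[-0.067, -0.222, -0.01], 0],
    [[-0.067, -0.224, -0.05], 0]
  ]
}}

```text
time: 7.12
tool_pos: [0.4494, -0.3763, 0.0169]
tool_rot: [0.003, 0.996, 0.089, 0.002]
contact_force: [-0.0, 0.0, -1.3]
gripper_width: 0.43
```

Run:
```python
from h import *
print(status.state())
for n in ("wrist",):
    p,d=grab_frame(n); cv2.imwrite(f"pics/{n}4.png",p)
```

```text
{'time': 7.125, 'joint_pos': array([-8.23808869e-01,  1.35687748e-01,  1.84487603e+00, -6.38290008e-04,
        1.15306281e+00,  5.69102319e-01]), 'joint_vel': array([ 0.02863984,  0.46238275,  0.18840791,  0.02474767, -0.5584595 ,
       -0.00295106]), 'joint_efforts': array([ -1.844377  , -41.78320527, -33.79233241,  -0.25473741,
         0.48646884,  -0.10476421]), 'tool_pos': array([ 0.44936744, -0.37634542,  0.01693166]), 'tool_rot': array([0.00333004, 0.99602787, 0.08895244, 0.0022047 ]), 'contact_force': array([-9.22766732e-04,  2.93238551e-02, -1.28191174e+00]), 'ft_torque': array([ 0.09002299, -0.0855592 , -0.00387141]), 'gripper_width': 0.4299900125841876}
```

View pics/wrist4.png

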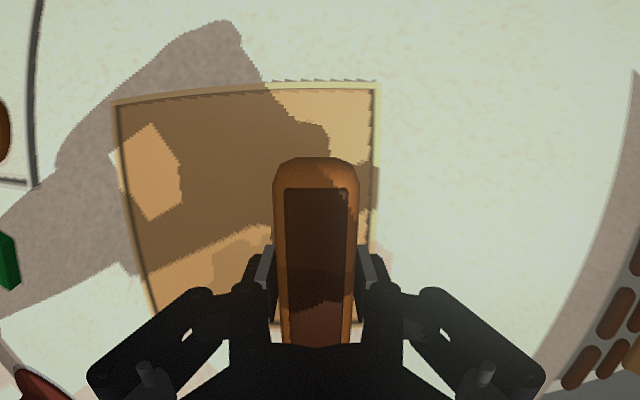

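The eclair is held at (316,250), aligned with the tray's right rim and inside it. I lower and check the force.

Emit:
{"fn": "play_rows", "kwargs": {
  "deltas": [
    [[0, 0, 0], 0],
    [[0, 0, -0.015], 0],
    [[0, 0, -0.03], 0],
    [[0, 0, -0.038], 0],
    [[0, 0, -0.038], 0]
  ]
}}

```text
time: 7.8
tool_pos: [0.4488, -0.3704, -0.0241]
tool_rot: [-0.0, 0.996, 0.091, -0.0]
contact_force: [-0.7, -0.5, -0.4]
gripper_width: 0.428
```

Emit:
{"fn": "play_rows", "kwargs": {
  "deltas": [
    [[0, 0, -0.001], 0],
    [[0, 0, -0.002], 0]
  ]
}}

```text
time: 8.05
tool_pos: [0.4487, -0.3706, -0.025]
tool_rot: [-0.0, 0.996, 0.091, -0.0]
contact_force: [-3.4, 2.5, 8.8]
gripper_width: 0.433
```

Emit:
{"fn": "play_rows", "kwargs": {
  "deltas": [
    [[0, 0, 0], 0],
    [[0, 0, 0], 0],
    [[0, 0, 0.02], 0],
    [[0, 0, 0.06], 0],
    [[0, 0, 0.11], 0]
  ],
  "grip": 0.15
}}

```text
time: 8.68
tool_pos: [0.4481, -0.3702, 0.0857]
tool_rot: [-0.0, 0.996, 0.091, -0.0]
contact_force: [-0.0, 0.8, 0.5]
gripper_width: 0.576
```

Emit:
{"fn": "play_rows", "kwargs": {
  "deltas": [
    [[0.025, 0.054, 0], -0.05],
    [[0.05, 0.108, 0], -0.11],
    [[0.075, 0.162, 0], -0.11],
    [[0.1, 0.216, 0], -0.11],
    [[0.125, 0.27, 0], -0.11]
  ],
  "grip": 1
}}

```text
time: 9.3
tool_pos: [0.5748, -0.099, 0.0861]
tool_rot: [0.0, 0.999, 0.036, 0.001]
contact_force: [1.1, -0.4, -0.3]
gripper_width: 1.0
```

Emit:
{"fn": "play_rows", "kwargs": {
  "deltas": [
    [[0.025, 0.054, 0], 0],
    [[0.05, 0.108, 0], 0],
    [[0.075, 0.16, 0], 0],
    [[0.081, 0.174, 0], 0],
    [[0.081, 0.174, 0], 0]
  ]
}}

```text
time: 9.93
tool_pos: [0.6549, 0.0738, 0.0851]
tool_rot: [0.0, 0.999, 0.037, 0.0]
contact_force: [0.1, 0.3, 0.4]
gripper_width: 0.997
```

```bash
cat > wm.py <<'E'
from h import *
import sys
name=sys.argv[1]; l,t,r,b=map(int,sys.argv[2:6]); z0,z1=map(float,sys.argv[6:8])
print(status.state()["tool_pos"],status.state()["tool_rot"])
c=camera_params("wrist"); p,d=grab_frame("wrist"); cv2.imwrite(f"pics/{name}.png",p)
v,u=np.mgrid[t:b,l:r]; v=v.ravel();u=u.ravel(); W=wworld(c,u,v,d[v,u]); g=p[v,u].astype(int)
k=(d[v,u]>0)&(W[:,2]>z0)&(W[:,2]<z1)&(g.max(1)-g.min(1)>20)
W=W[k]; lo,hi=np.percentile(W,1,0),np.percentile(W,99,0)
print(len(W),((lo+hi)/2).round(4),(hi-lo).round(4),[np.round(x,1) for x in cv2.minAreaRect((W[:,:2]*1000).astype(np.float32))])
E
python3 wm.py w5 200 80 450 360 .043 .09
```

```text
[0.65488095 0.07376645 0.08508804] [2.73856930e-04 9.99310740e-01 3.71194116e-02 3.44401966e-04]
5199 [0.658  0.0756 0.0536] [0.0564 0.0565 0.0173] [array([657.4,  75.6]), array([60.5, 60.7]), np.float64(49.9)]
```

View pics/w5.png

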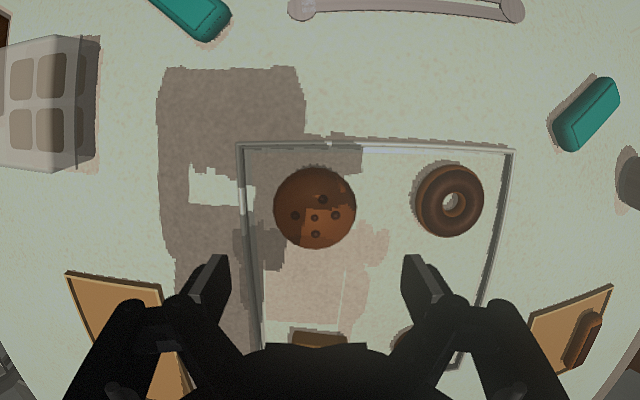

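The muffin at (315,208) is centred between the fingers, and the eclair is visible lying in the square tray at (583,342).

Emit:
{"fn": "play_rows", "kwargs": {
  "deltas": [
    [[0.001, 0.001, -0.03], 0],
    [[0.001, 0.001, -0.06], 0],
    [[0.001, 0.001, -0.08], 0],
    [[0.001, 0.001, -0.092], 0],
    [[0.001, 0.001, -0.092], 0]
  ]
}}

```text
time: 10.6
tool_pos: [0.6551, 0.0738, -0.0084]
tool_rot: [-0.0, 0.999, 0.036, -0.001]
contact_force: [-0.5, -0.5, 0.8]
gripper_width: 0.999
```

Emit:
{"fn": "play_rows", "kwargs": {
  "deltas": [
    [[0, 0, 0], 0],
    [[0, 0, 0], 0],
    [[0, 0, 0], 0],
    [[0, 0, 0], 0]
  ],
  "grip": -1
}}

```text
time: 11.1
tool_pos: [0.6576, 0.0744, -0.0053]
tool_rot: [0.0, 0.999, 0.036, 0.002]
contact_force: [-0.5, 0.2, 6.1]
gripper_width: 0.709
```

Run:
```python
from h import *
print(status.state()["tool_pos"])
p,d=grab_frame("side"); cv2.imwrite("pics/s6.png",cv2.resize(p[140:240,230:350],None,fx=6,fy=6,interpolation=cv2.INTER_CUBIC))
c=camera_params("wrist");p,d=grab_frame("wrist"); cv2.imwrite("pics/w6.png",p)
```

```text
[ 0.65758932  0.07444987 -0.0053304 ]
```

View pics/s6.png

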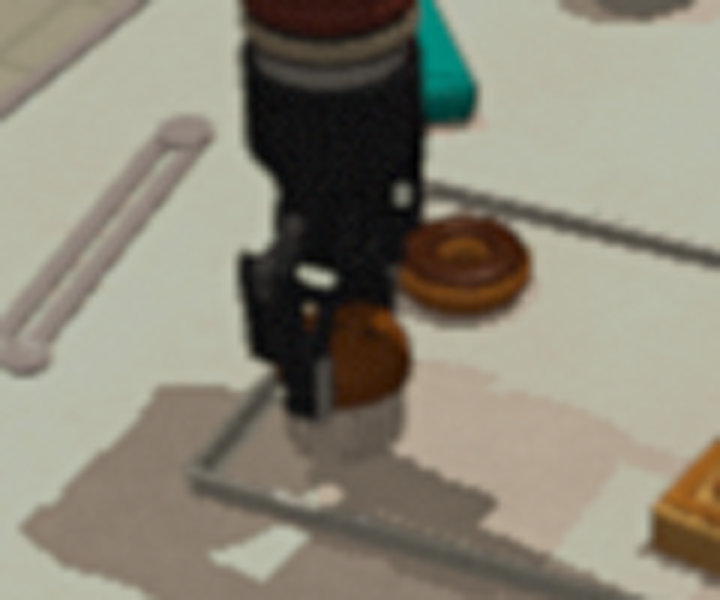

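View pics/w6.png

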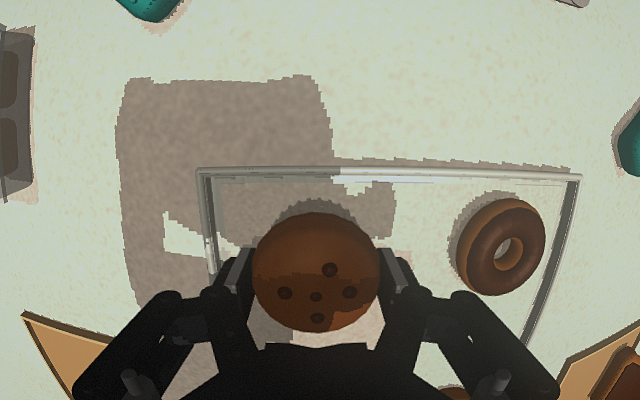

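Run:
```python
from h import *
c=camera_params("wrist");p,d=grab_frame("wrist")
for v in range(300,400,6):
    print(v,[wworld(c,np.array([u]),np.array([v]),np.array([d[v,u]])).round(3)[0].tolist() for u in (270,300,316,340,360)])
v,u=np.mgrid[180:345,230:395]; v=v.ravel();u=u.ravel(); W=wworld(c,u,v,d[v,u]); g=p[v,u].astype(int)
k=(d[v,u]>0)&(W[:,2]>.03)&(g[:,2]-g[:,0]>20); W=W[k]
print(W[:,2].max(), (np.percentile(W,1,0)).round(4),np.percentile(W,99,0).round(4))
```

```text
300 [[0.65, 0.095, 0.058], [0.654, 0.081, 0.061], [0.656, 0.074, 0.063], [0.654, 0.063, 0.06], [0.654, 0.054, 0.059]]
306 [[0.646, 0.095, 0.057], [0.65, 0.081, 0.061], [0.651, 0.074, 0.061], [0.651, 0.063, 0.06], [0.649, 0.054, 0.057]]
312 [[0.641, 0.095, 0.056], [0.646, 0.081, 0.06], [0.647, 0.074, 0.061], [0.647, 0.063, 0.06], [0.645, 0.053, 0.057]]
318 [[0.594, 0.101, 0.004], [0.643, 0.081, 0.06], [0.645, 0.073, 0.062], [0.644, 0.062, 0.06], [0.599, 0.039, 0.004]]
324 [[0.588, 0.101, 0.004], [0.637, 0.08, 0.058], [0.64, 0.073, 0.06], [0.637, 0.061, 0.057], [0.592, 0.038, 0.003]]
330 [[0.582, 0.102, 0.004], [0.631, 0.08, 0.055], [0.633, 0.073, 0.057], [0.587, 0.052, 0.004], [0.587, 0.038, 0.003]]
336 [[0.577, 0.101, 0.004], [0.579, 0.08, 0.004], [0.579, 0.068, 0.003], [0.581, 0.051, 0.004], [0.582, 0.037, 0.004]]
342 [[0.57, 0.102, 0.003], [0.573, 0.08, 0.004], [0.574, 0.068, 0.004], [0.574, 0.051, 0.003], [0.576, 0.036, 0.004]]
348 [[0.667, 0.089, 0.105], [0.667, 0.08, 0.103], [0.667, 0.075, 0.103], [0.666, 0.068, 0.103], [0.668, 0.062, 0.104]]
354 [[0.668, 0.088, 0.108], [0.667, 
[... 281 characters left out ...]
 0.069, 0.112], [0.67, 0.063, 0.113]]
372 [[0.676, 0.087, 0.122], [0.667, 0.08, 0.114], [0.668, 0.075, 0.114], [0.668, 0.069, 0.114], [0.67, 0.063, 0.115]]
378 [[0.675, 0.087, 0.123], [0.667, 0.079, 0.115], [0.669, 0.075, 0.117], [0.668, 0.069, 0.116], [0.677, 0.066, 0.124]]
384 [[0.676, 0.086, 0.125], [0.667, 0.079, 0.118], [0.668, 0.075, 0.118], [0.669, 0.069, 0.119], [0.677, 0.066, 0.125]]
390 [[0.676, 0.086, 0.127], [0.667, 0.079, 0.12], [0.669, 0.075, 0.121], [0.669, 0.069, 0.121], [0.677, 0.066, 0.127]]
396 [[0.676, 0.086, 0.129], [0.667, 0.079, 0.122], [0.667, 0.075, 0.122], [0.668, 0.069, 0.123], [0.677, 0.066, 0.129]]
0.10683789837538117 [0.6325 0.0476 0.0427] [0.6874 0.1024 0.0622]
```

The palm is really at TCP+0.105, so there is room. The pads caught the muffin high on the dome (0.709 opening, 6 N upward), so I reopen and take it about 10 mm lower.

Emit:
{"fn": "play_rows", "kwargs": {
  "deltas": [
    [[0, 0, 0], 0],
    [[0, 0, 0], 0],
    [[0.002, 0, -0.005], 0],
    [[0.002, 0, -0.01], 0],
    [[0.002, 0, -0.01], 0]
  ],
  "grip": 1
}}

```text
time: 11.88
tool_pos: [0.6568, 0.0743, -0.019]
tool_rot: [-0.0, 0.999, 0.036, -0.001]
contact_force: [-0.1, -0.4, 0.1]
gripper_width: 0.998
```

Emit:
{"fn": "play_rows", "kwargs": {
  "deltas": [
    [[0, 0, 0], 0],
    [[0, 0, 0], 0],
    [[0, 0, 0], 0],
    [[0, 0, 0], 0]
  ],
  "grip": -1
}}

```text
time: 12.38
tool_pos: [0.6584, 0.0744, -0.0169]
tool_rot: [-0.0, 0.999, 0.036, 0.001]
contact_force: [0.6, -0.1, 4.1]
gripper_width: 0.714
```

Emit:
{"fn": "play_rows", "kwargs": {
  "deltas": [
    [[0, 0, 0.02], 0],
    [[0, 0, 0.05], 0],
    [[0, 0, 0.07], 0],
    [[-0.015, 0.018, 0.07], 0],
    [[-0.04, 0.05, 0.07], 0]
  ]
}}

```text
time: 13.0
tool_pos: [0.6163, 0.1249, 0.0517]
tool_rot: [-0.0, 0.999, 0.036, -0.001]
contact_force: [-0.6, 0.7, -2.5]
gripper_width: 0.714
```

Run:
```python
from h import *
p,d=grab_frame("side"); cv2.imwrite("pics/s7.png",cv2.resize(p[120:240,210:370],None,fx=5,fy=5,interpolation=cv2.INTER_CUBIC))
```

```text
(no output)
```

View pics/s7.png

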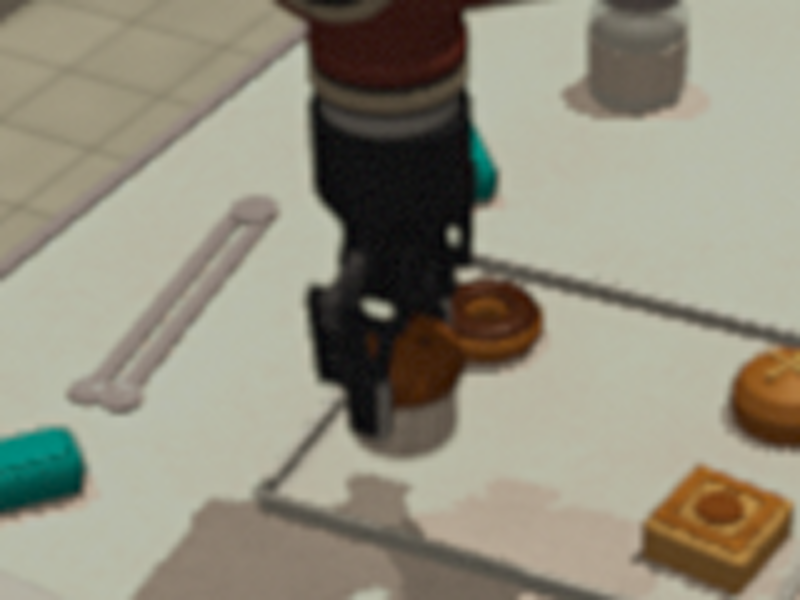

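The muffin is held upright at (430,390) in the crop and clear of the pan. On to the long tray.

Emit:
{"fn": "play_rows", "kwargs": {
  "deltas": [
    [[-0.037, 0.046, 0], 0],
    [[-0.074, 0.092, 0], 0],
    [[-0.111, 0.138, 0], 0],
    [[-0.147, 0.182, 0], 0],
    [[-0.147, 0.182, 0], 0]
  ]
}}

```text
time: 13.68
tool_pos: [0.466, 0.3087, 0.0505]
tool_rot: [0.0, 0.999, 0.039, -0.002]
contact_force: [-0.2, -0.1, -1.6]
gripper_width: 0.711
```

Emit:
{"fn": "play_rows", "kwargs": {
  "deltas": [
    [[0, 0, -0.02], 0],
    [[0, 0, -0.04], 0],
    [[0, 0, -0.055], 0],
    [[0, 0, -0.065], 0],
    [[0, 0, -0.067], 0]
  ]
}}

```text
time: 14.3
tool_pos: [0.4703, 0.3057, -0.016]
tool_rot: [0.0, 0.999, 0.036, -0.001]
contact_force: [-0.2, 0.2, -1.4]
gripper_width: 0.713
```

Emit:
{"fn": "play_rows", "kwargs": {
  "deltas": [
    [[0, 0, -0.001], 0],
    [[0, 0, -0.002], 0]
  ]
}}

```text
time: 14.55
tool_pos: [0.4713, 0.3067, -0.016]
tool_rot: [-0.0, 0.999, 0.036, 0.001]
contact_force: [-0.1, 0.3, -1.1]
gripper_width: 0.71
```

Not in contact yet, so I ease down.

Emit:
{"fn": "play_rows", "kwargs": {
  "deltas": [
    [[0, 0, -0.001], 0],
    [[0, 0, -0.001], 0]
  ]
}}

```text
time: 14.8
tool_pos: [0.4712, 0.3067, -0.0169]
tool_rot: [-0.0, 0.999, 0.036, 0.001]
contact_force: [-1.0, -0.4, 2.2]
gripper_width: 0.706
```

Emit:
{"fn": "play_rows", "kwargs": {
  "deltas": [
    [[0, 0, -0.001], 0],
    [[0, 0, -0.001], 0]
  ]
}}

```text
time: 15.05
tool_pos: [0.4712, 0.3067, -0.017]
tool_rot: [-0.0, 0.999, 0.036, 0.0]
contact_force: [-2.9, -2.5, 9.2]
gripper_width: 0.711
```

Emit:
{"fn": "play_rows", "kwargs": {
  "deltas": [
    [[0, 0, 0], 0],
    [[0, 0, 0], 0],
    [[0, 0, 0.02], 0],
    [[0, 0, 0.06], 0],
    [[0, 0, 0.11], 0]
  ],
  "grip": 0.95
}}

```text
time: 15.68
tool_pos: [0.4699, 0.3061, 0.0925]
tool_rot: [0.0, 0.999, 0.036, -0.001]
contact_force: [0.2, 0.7, -0.8]
gripper_width: 0.977
```

Emit:
{"fn": "play_rows", "kwargs": {
  "deltas": [
    [[0, -0.055, 0], -0.08],
    [[0, -0.11, 0], -0.177],
    [[0, -0.165, 0], -0.177],
    [[0, -0.22, 0], -0.177],
    [[0, -0.248, 0], -0.177]
  ]
}}

```text
time: 16.3
tool_pos: [0.4709, 0.0561, 0.0927]
tool_rot: [0.0, 0.999, -0.053, 0.001]
contact_force: [-0.3, -0.2, 0.2]
gripper_width: 0.976
```

```bash
python3 wm.py w8 240 100 400 338 .02 .06
```

```text
[0.4708838  0.0561492  0.09269372] [ 1.13116956e-04  9.98583386e-01 -5.31988835e-02  1.04274659e-03]
5369 [0.4136 0.0377 0.0273] [0.1745 0.1024 0.012 ] [array([408.4,  38.5]), array([206.3,  75. ]), np.float64(18.5)]
```

View pics/w8.png

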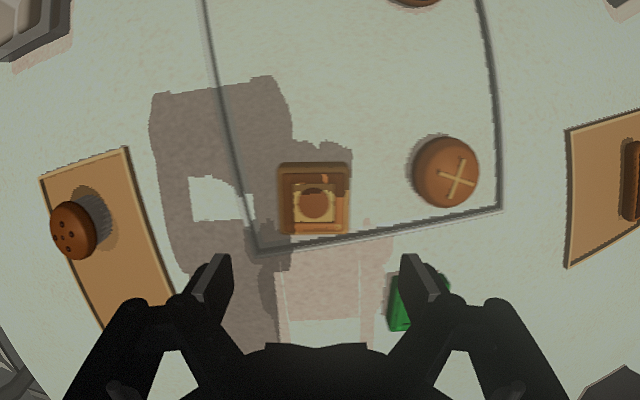

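The wrist view shows the Danish at (313,199), square with the jaws, and the bun at (445,172) clear of the right finger. The green look-alike at (400,305) got into the measurement, so I re-measure in a tight box.

```bash
python3 wm.py w9 270 150 360 242 .018 .06
```

```text
[0.47106171 0.05418984 0.09269341] [ 0.0011657   0.99855153 -0.0537802   0.00108411]
5019 [0.4715 0.0598 0.0263] [0.0596 0.059  0.014 ] [array([471. ,  59.7]), array([60.5, 59.3]), np.float64(84.3)]
```

Emit:
{"fn": "play_rows", "kwargs": {
  "deltas": [
    [[0, 0, -0.03], 0],
    [[0, 0, -0.06], 0],
    [[0, 0, -0.08], 0],
    [[0, 0, -0.08], 0],
    [[0, 0, -0.08], 0]
  ]
}}

```text
time: 17.02
tool_pos: [0.4716, 0.0589, 0.0125]
tool_rot: [-0.0, 0.999, -0.052, 0.001]
contact_force: [-0.2, 0.4, -0.5]
gripper_width: 0.977
```

Emit:
{"fn": "play_rows", "kwargs": {
  "deltas": [
    [[-0.001, 0, -0.02], 0],
    [[-0.001, 0, -0.035], 0],
    [[-0.001, 0, -0.044], 0],
    [[-0.001, 0, -0.044], 0],
    [[-0.001, 0, -0.044], 0]
  ]
}}

```text
time: 17.65
tool_pos: [0.4702, 0.0584, -0.0323]
tool_rot: [-0.0, 0.999, -0.052, 0.0]
contact_force: [0.0, 0.0, 0.9]
gripper_width: 0.975
```

Emit:
{"fn": "play_rows", "kwargs": {
  "deltas": [
    [[0, 0, 0], 0],
    [[0, 0, 0], 0],
    [[0, 0, 0], 0],
    [[0, 0, 0], 0]
  ],
  "grip": -1
}}

```text
time: 18.15
tool_pos: [0.4706, 0.0584, -0.0319]
tool_rot: [-0.0, 0.999, -0.052, 0.001]
contact_force: [0.3, 0.2, 5.1]
gripper_width: 0.689
```

Emit:
{"fn": "play_rows", "kwargs": {
  "deltas": [
    [[0, 0, 0.03], 0],
    [[0, 0, 0.075], 0],
    [[-0.02, 0.02, 0.085], 0.05],
    [[-0.045, 0.07, 0.085], 0.12],
    [[-0.07, 0.12, 0.085], 0.165]
  ]
}}

```text
time: 18.77
tool_pos: [0.3985, 0.1792, 0.0519]
tool_rot: [-0.0, 1.0, 0.03, -0.0]
contact_force: [0.5, 0.4, -0.8]
gripper_width: 0.694
```

Emit:
{"fn": "play_rows", "kwargs": {
  "deltas": [
    [[-0.02, 0.05, 0], 0],
    [[-0.04, 0.1, 0], 0],
    [[-0.041, 0.122, 0], 0],
    [[-0.041, 0.122, -0.02], 0],
    [[-0.041, 0.122, -0.05], 0]
  ]
}}

```text
time: 19.4
tool_pos: [0.3588, 0.3011, 0.002]
tool_rot: [-0.0, 1.0, 0.031, 0.001]
contact_force: [0.1, -0.3, -1.1]
gripper_width: 0.691
```

Run:
```python
from h import *
print(status.state()["tool_pos"])
p,d=grab_frame("wrist"); cv2.imwrite("pics/w10.png",p)
```

```text
[0.35878636 0.30108136 0.00196172]
```

View pics/w10.png

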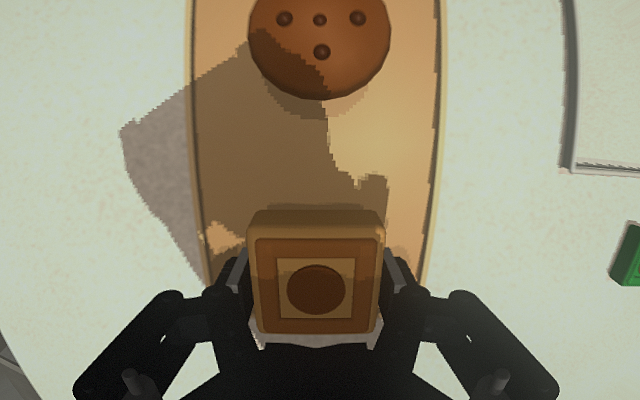

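The Danish is held flat at (316,290), well inside the tray rims and clear of the muffin at (320,50). I lower it.

Emit:
{"fn": "play_rows", "kwargs": {
  "deltas": [
    [[0, 0, -0.015], 0],
    [[0, 0, -0.025], 0],
    [[0, 0, -0.032], 0],
    [[0, 0, -0.033], 0],
    [[0, 0, -0.033], 0]
  ]
}}

```text
time: 20.08
tool_pos: [0.359, 0.3006, -0.0303]
tool_rot: [-0.0, 1.0, 0.03, 0.0]
contact_force: [0.7, -0.6, -0.8]
gripper_width: 0.688
```

Emit:
{"fn": "play_rows", "kwargs": {
  "deltas": [
    [[0, 0, -0.001], 0],
    [[0, 0, -0.002], 0]
  ]
}}

```text
time: 20.32
tool_pos: [0.359, 0.3006, -0.0319]
tool_rot: [-0.0, 1.0, 0.03, 0.0]
contact_force: [-3.7, -2.4, 10.7]
gripper_width: 0.69
```

Emit:
{"fn": "play_rows", "kwargs": {
  "deltas": [
    [[0, 0, 0], 0],
    [[0, 0, 0], 0],
    [[0, 0, 0.02], 0],
    [[0, 0, 0.06], 0],
    [[0, 0, 0.12], 0]
  ],
  "grip": 0.75
}}

```text
time: 20.95
tool_pos: [0.3569, 0.2993, 0.0864]
tool_rot: [0.001, 1.0, 0.03, -0.002]
contact_force: [1.3, 0.2, -0.3]
gripper_width: 0.871
```

Emit:
{"fn": "play_rows", "kwargs": {
  "deltas": [
    [[0.035, -0.04, 0], 0],
    [[0.07, -0.08, 0], 0],
    [[0.11, -0.125, 0], 0],
    [[0.15, -0.17, 0], 0],
    [[0.19, -0.215, 0], 0]
  ],
  "grip": 1
}}

```text
time: 21.58
tool_pos: [0.5497, 0.0837, 0.0872]
tool_rot: [-0.0, 1.0, 0.03, 0.0]
contact_force: [0.3, 0.6, 0.8]
gripper_width: 1.0
```

Emit:
{"fn": "play_rows", "kwargs": {
  "deltas": [
    [[0.038, -0.043, 0], 0],
    [[0.076, -0.086, 0], 0],
    [[0.113, -0.13, 0], 0],
    [[0.113, -0.13, 0], 0],
    [[0.113, -0.13, 0], 0]
  ]
}}

```text
time: 22.2
tool_pos: [0.661, -0.0444, 0.0866]
tool_rot: [-0.0, 1.0, 0.03, -0.001]
contact_force: [-0.2, -0.8, -0.1]
gripper_width: 1.002
```

```bash
python3 wm.py w11 250 140 400 270 .014 .06
```

```text
[ 0.66103527 -0.04436201  0.08656295] [-3.12856725e-04  9.99542892e-01  3.02238726e-02 -6.53307813e-04]
3142 [ 0.6638 -0.0459  0.0233] [0.0624 0.0634 0.0142] [array([656.4, -63.1]), array([109.4,  99.8]), np.float64(4.3)]
```

View pics/w11.png

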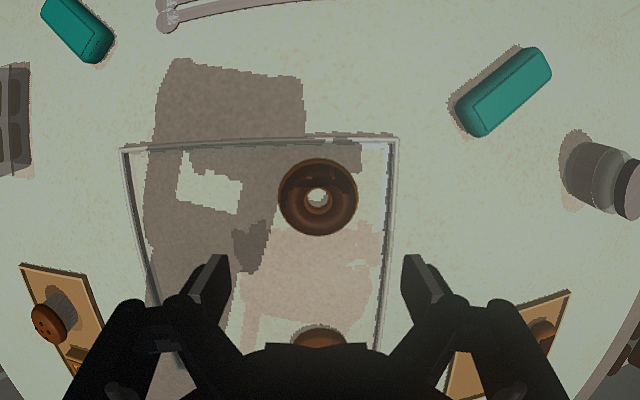

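The doughnut at (317,197) is centred between the fingers, and both tips land inside the pan rim.

Emit:
{"fn": "play_rows", "kwargs": {
  "deltas": [
    [[0, -0.001, -0.03], 0],
    [[0, -0.001, -0.06], 0],
    [[0, -0.001, -0.085], 0],
    [[0, -0.001, -0.085], 0],
    [[0, -0.001, -0.085], 0]
  ]
}}

```text
time: 22.88
tool_pos: [0.662, -0.0449, 0.0035]
tool_rot: [0.0, 1.0, 0.031, 0.001]
contact_force: [0.6, 0.5, -0.0]
gripper_width: 1.001
```

Emit:
{"fn": "play_rows", "kwargs": {
  "deltas": [
    [[0, 0, -0.015], 0],
    [[0, 0, -0.03], 0],
    [[0, 0, -0.036], 0],
    [[0, 0, -0.036], 0]
  ]
}}

```text
time: 23.38
tool_pos: [0.6608, -0.0455, -0.0351]
tool_rot: [-0.0, 1.0, 0.03, -0.001]
contact_force: [0.1, -0.3, -0.4]
gripper_width: 1.001
```

Emit:
{"fn": "play_rows", "kwargs": {
  "deltas": [
    [[0, 0, 0], 0],
    [[0, 0, 0], 0],
    [[0, 0, 0], 0],
    [[0, 0, 0], 0]
  ],
  "grip": -1
}}

```text
time: 23.88
tool_pos: [0.6625, -0.0458, -0.0328]
tool_rot: [0.0, 1.0, 0.03, 0.001]
contact_force: [1.0, -0.7, 4.3]
gripper_width: 0.774
```

Emit:
{"fn": "play_rows", "kwargs": {
  "deltas": [
    [[0, 0, 0.03], 0],
    [[0, 0, 0.075], 0],
    [[-0.02, -0.02, 0.09], -0.18],
    [[-0.05, -0.055, 0.09], -0.36],
    [[-0.08, -0.09, 0.09], -0.54]
  ]
}}

```text
time: 24.5
tool_pos: [0.5804, -0.1361, 0.0559]
tool_rot: [0.0, 0.971, -0.24, -0.0]
contact_force: [0.4, -1.2, -0.3]
gripper_width: 0.775
```

Emit:
{"fn": "play_rows", "kwargs": {
  "deltas": [
    [[-0.035, -0.038, 0], -0.18],
    [[-0.07, -0.076, 0], -0.36],
    [[-0.105, -0.114, 0], -0.54],
    [[-0.148, -0.158, 0], -0.72],
    [[-0.148, -0.158, 0], -0.907]
  ]
}}

```text
time: 25.12
tool_pos: [0.4306, -0.2958, 0.0556]
tool_rot: [0.0, 0.765, -0.643, -0.001]
contact_force: [-0.5, 0.4, -0.7]
gripper_width: 0.776
```

Emit:
{"fn": "play_rows", "kwargs": {
  "deltas": [
    [[0, 0, -0.02], 0],
    [[0, 0, -0.05], 0],
    [[0, 0, -0.05], 0]
  ]
}}

```text
time: 25.5
tool_pos: [0.4311, -0.2915, 0.0031]
tool_rot: [-0.0, 0.769, -0.639, -0.004]
contact_force: [0.7, 0.7, -1.7]
gripper_width: 0.775
```

Run:
```python
from h import *
print(status.state())
p,d=grab_frame("wrist"); cv2.imwrite("pics/w12.png",p)
```

```text
{'time': 25.5, 'joint_pos': array([-7.37592474e-01,  1.79346807e-02,  1.99690221e+00,  3.35992724e-05,
        1.13388860e+00,  2.21958202e+00]), 'joint_vel': array([ 0.00206204, -0.03100923, -0.04311187,  0.00246307,  0.00947762,
       -0.00131604]), 'joint_efforts': array([-1.97919644e-01, -3.24088275e+01, -3.21775067e+01, -6.83994731e-03,
       -1.50741851e-01,  1.04891892e-04]), 'tool_pos': array([ 0.43109549, -0.29145879,  0.00311209]), 'tool_rot': array([-1.73489924e-04,  7.69202656e-01, -6.38994956e-01, -3.56222336e-03]), 'contact_force': array([ 0.68086874,  0.67782649, -1.66063176]), 'ft_torque': array([0.02999211, 0.03637847, 0.02903895]), 'gripper_width': 0.7749155805552905}
```

View pics/w12.png

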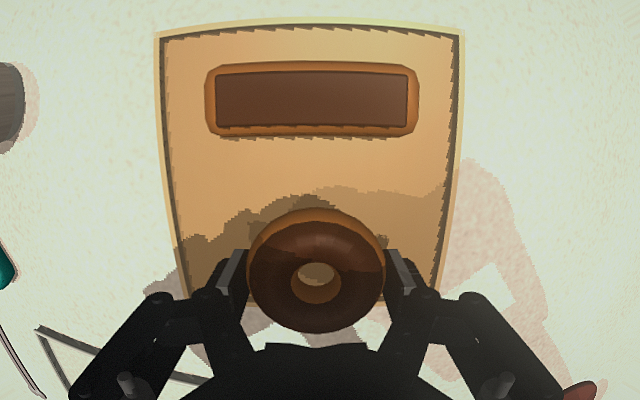

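The eclair lies flat at (310,98) in the square tray, and the doughnut, level at (316,270), is in line with its free side. I lower it.

Emit:
{"fn": "play_rows", "kwargs": {
  "deltas": [
    [[0.001, 0, -0.015], 0],
    [[0.001, 0, -0.025], 0],
    [[0.001, 0, -0.032], 0],
    [[0.001, 0, -0.034], 0],
    [[0.001, 0, -0.034], 0]
  ]
}}

```text
time: 26.18
tool_pos: [0.4346, -0.2936, -0.0278]
tool_rot: [0.0, 0.769, -0.639, -0.0]
contact_force: [-0.2, 0.3, -0.1]
gripper_width: 0.771
```

Emit:
{"fn": "play_rows", "kwargs": {
  "deltas": [
    [[0, 0, -0.001], 0],
    [[0, 0, -0.002], 0]
  ]
}}

```text
time: 26.42
tool_pos: [0.4349, -0.2938, -0.0295]
tool_rot: [0.0, 0.769, -0.639, 0.0]
contact_force: [-0.3, -0.3, -1.0]
gripper_width: 0.774
```

Emit:
{"fn": "play_rows", "kwargs": {
  "deltas": [
    [[0, 0, -0.001], 0],
    [[0, 0, -0.002], 0],
    [[0, 0, -0.002], 0]
  ]
}}

```text
time: 26.8
tool_pos: [0.4345, -0.2935, -0.0319]
tool_rot: [-0.0, 0.769, -0.639, -0.0]
contact_force: [-0.4, 0.1, 0.0]
gripper_width: 0.775
```

Emit:
{"fn": "play_rows", "kwargs": {
  "deltas": [
    [[0, 0, -0.001], 0],
    [[0, 0, -0.001], 0]
  ]
}}

```text
time: 27.05
tool_pos: [0.4346, -0.2936, -0.0328]
tool_rot: [0.0, 0.769, -0.639, -0.0]
contact_force: [-0.2, -0.8, -1.4]
gripper_width: 0.779
```

Emit:
{"fn": "play_rows", "kwargs": {
  "deltas": [
    [[0, 0, -0.001], 0],
    [[0, 0, -0.001], 0]
  ]
}}

```text
time: 27.3
tool_pos: [0.4346, -0.2936, -0.0329]
tool_rot: [0.0, 0.769, -0.639, -0.0]
contact_force: [-1.9, 1.8, 5.9]
gripper_width: 0.773
```

Contact, so I release, rise and back off to let the top camera see.

Emit:
{"fn": "play_rows", "kwargs": {
  "deltas": [
    [[0, 0, 0], 0],
    [[0, 0, 0], 0],
    [[0, 0, 0.02], 0],
    [[0, 0, 0.06], 0],
    [[0, 0, 0.12], 0]
  ],
  "grip": 0.9
}}

```text
time: 27.92
tool_pos: [0.4331, -0.2923, 0.0851]
tool_rot: [-0.0, 0.769, -0.639, -0.003]
contact_force: [0.3, -0.7, 0.2]
gripper_width: 0.952
```

Emit:
{"fn": "play_rows", "kwargs": {
  "deltas": [
    [[-0.04, -0.04, 0.04], 0],
    [[-0.07, -0.08, 0.08], 0],
    [[-0.1, -0.13, 0.1], 0],
    [[-0.13, -0.18, 0.1], 0],
    [[-0.16, -0.22, 0.1], 0]
  ]
}}

```text
time: 28.55
tool_pos: [0.2734, -0.5158, 0.1869]
tool_rot: [0.0, 0.769, -0.639, 0.001]
contact_force: [-0.1, -0.1, -0.7]
gripper_width: 0.947
```

Run:
```python
from h import *
p,d=grab_frame("top"); cv2.imwrite("pics/top9.png",p)
tr={"s":(np.array([.4405,-.3285]),np.radians(10.4)),"l":(np.array([.4145,.304]),np.radians(3.5))}
for n in "doughnut eclair danish muffin bun clamshell jar".split():
    for o in outline_of("top",n):
        v,u=np.nonzero(o["region"]); dd=d[v,u]; k=dd>0; W=world("top",u[k],v[k],dd[k]); m=W.mean(0)
        t,a=tr["s"] if n in("doughnut","eclair") else tr["l"]; q=m[:2]-t
        print(n,round(float(o["confidence"]),2),m.round(3),"ztop",np.percentile(W[:,2],95).round(4),"tray",np.round([q[0]*np.cos(a)+q[1]*np.sin(a),-q[0]*np.sin(a)+q[1]*np.cos(a)],3))
p,d=grab_frame("side"); cv2.imwrite("pics/side9.png",p)
```

```text
doughnut 0.65 [ 0.434 -0.293  0.024] ztop 0.0302 tray [0.    0.036]
eclair 0.85 [ 0.77  -0.207  0.027] ztop 0.0332 tray [0.346 0.06 ]
eclair 0.81 [0.823 0.201 0.027] ztop 0.0339 tray [0.472 0.452]
eclair 0.64 [ 0.448 -0.368  0.031] ztop 0.036 tray [-0.   -0.04]
danish 0.94 [ 0.344 -0.037  0.026] ztop 0.0305 tray [-0.091 -0.336]
danish 0.59 [0.36  0.296 0.028] ztop 0.0337 tray [-0.055 -0.004]
muffin 0.8 [0.47  0.302 0.05 ] ztop 0.0615 tray [ 0.055 -0.006]
bun 0.55 [ 0.479 -0.059  0.033] ztop 0.0402 tray [ 0.042 -0.366]
clamshell 0.72 [ 0.434 -0.292  0.025] ztop 0.0303 tray [-0.017 -0.597]
clamshell 0.57 [0.733 0.347 0.063] ztop 0.0728 tray [0.32  0.023]
jar 0.77 [ 0.703 -0.343  0.071] ztop 0.0919 tray [ 0.248 -0.663]
```

View pics/top9.png

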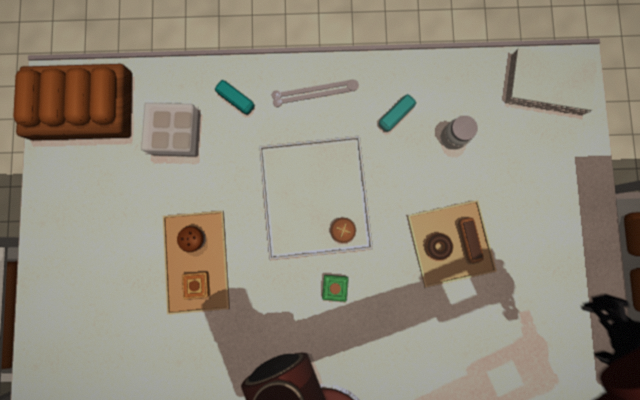

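View pics/side9.png

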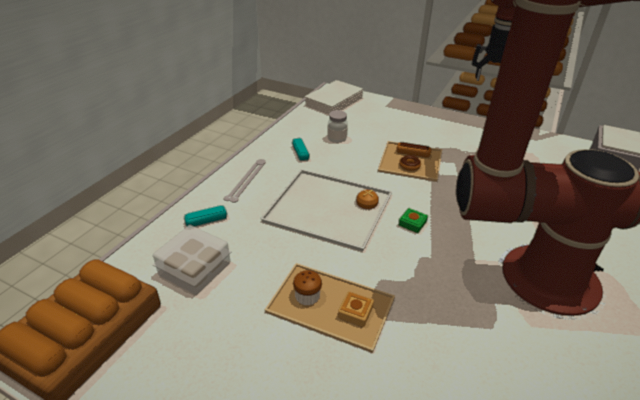

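Both pictures agree. The doughnut (438,245) and eclair (470,240) lie in the square tray. The muffin (190,238) and Danish (195,286) lie in the long tray. The top heights match those on the pan, and the bun, jar and pack have not moved. I settle the arm and hand in.

Emit:
{"fn": "play_rows", "kwargs": {
  "deltas": [
    [[0, 0, 0], 0],
    [[0, 0, 0], 0],
    [[0, 0, 0], 0]
  ]
}}

```text
time: 29.38
tool_pos: [0.2747, -0.5135, 0.1862]
tool_rot: [0.0, 0.769, -0.639, 0.0]
contact_force: [-0.6, -0.3, 0.5]
gripper_width: 0.951
```

```bash
python3 -c "
from plant import ticket
print(ticket.job_done())"
```

```text
the job is handed in; nothing more can be done
None
```

Both orders are made up and the job is handed in at about 29 s: doughnut and eclair in the square tray, Danish and muffin in the long one.

**Last checks (top camera, tray frames):**

| Pastry | Tray | x (m) | y (m) |
|---|---|---|---|
| Doughnut | square | 0.000 | 0.036 |
| Eclair | square | 0.000 | -0.040 |
| Danish | long | -0.055 | -0.004 |
| Muffin | long | 0.055 | -0.006 |

- All four positions are well inside the limits. The top heights match those measured on the pan, so the pastries are flat on the tray floors. I did not measure tilt directly, but both pictures show them upright.
- The bun, jar and clear pack measured within 2 mm of where they started, and the gripper is clear of everything.

**What went wrong or disagreed:**
- **Eclair:** the first close caught nothing. The fingertips end about 38 mm short of the reported tool point, which wrist and side depth both showed. I corrected for this on every later grasp.
- **Muffin:** the first grip sat high on the dome, so I opened and took it 10 mm lower. The opening still read 0.71, about 60 mm where the muffin is 64 mm across, but it held and was set down upright.
- **Final detection:** the network also reported the doughnut once as a clear pack, and found the turquoise and green look-alikes. I ruled these out by position.

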